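# Offer the matching cast lever up to the pin jig

## Task

Three cast levers of different lengths lie on the bench: take the one whose two bores are as far apart as the jig's two pins, gripping it across its arm at the balance point so that it lifts level. Hold it level above the jig, hub bore centred over the thick pin and eye bore over the thin one, with about 20 mm of air above the pin tops for me to slip shims on, and finish while still holding it there. Do not let the lever touch the jig, and leave everything else on the bench where it lies.

Things in the scene. Friction and masses are not known exactly. Their poses are not given: they have to be found in the camera images.
- lever_b: Dark cast-iron lever, 150 mm between bore centres like the jig's pins, lying with bores upright: big hub at one end, small eye at the other, flat-sided arm 14 mm wide, from 5 to 21 mm above the underside. About 0.6 kg. Origin on the underside below the balance point, which lies on the arm 42 mm from the hub bore's centre; x points along the arm to the eye, z up.
- lever_b_hub (a point): Centre of that lever's hub bore, at the level of its underside. Hub boss 40 mm across, 42 mm high, bore 15 mm.
- lever_b_eye (a point): Centre of that lever's eye bore, at the level of its underside. Eye boss 24 mm across, 22 mm high, bore 9 mm.
- lever_a: Look-alike, the same but shorter: 130 mm from bore to bore. Origin below its balance point.
- lever_c: Look-alike, the same but longer: 170 mm from bore to bore. Origin below its balance point.
- jig: Pin jig fixed on the bench: blackened steel base plate 260 x 90 x 16 mm with two upright steel pins 150 mm apart. Origin at the centre of its underside, x along it towards the thin pin, z up. Beyond the thin pin a toggle clamp stands open: its bar and spindle rise to 118 mm, from x = +90 mm on, and its handle reaches x = +198 mm.
- jig_hub_pin (a point): Centre of the top of the thick pin (14 mm, for the hub), 46 mm above the bench, at x = -85 mm on the jig; axes as the jig's.
- jig_eye_pin (a point): Centre of the top of the thin pin (8 mm, for the eye), 46 mm above the bench, at x = +65 mm on the jig; axes as the jig's.
- shim_tray: Bystander: small dark steel tray of shims, 85 x 60 x 18 mm.
- hammer: Bystander: hammer lying down.
- wrench: Bystander: wrench, 190 mm, lying flat.
- screwdriver: Bystander: screwdriver, 190 mm, lying down.
- bearing: Bystander: ball bearing, 42 mm across, 12 mm high.
- flange: Bystander: two-hole aluminium flange, 94 x 48 x 14 mm, lying flat.
- bush: Bystander: brass bush, 28 mm across, 25 mm high, upright.
- screw_jar: Bystander: amber glass jar with a brass-coloured cap, 66 mm across, 95 mm high.
Mind the look-alikes: they are no part of the job. What is shaped like the lever_b but red is not meant.

How it is judged:
By the outcome, as a careful person would: the job done as asked, in the order asked, and still so for the second after the job is handed in, while the arm keeps its last pose, push and grip.
It also fails if it takes over 38 s, if anything falls off the work surface, if the arm or the gripper's body presses on something with over 40 N, if the wrist force passes 120 N, or if a joint passes its speed limit or range.

## Robot

A 7-joint arm with a two-finger parallel gripper is mounted at the origin on the work surface. World frame = base frame: x ahead of the robot, y to its left, z up, the work surface at z = 0. Lengths are in m, angles in rad, forces in N, time in s.
With the tool pointing down it reaches from about 0.4 to 0.85 m from the base axis. Payload 10.4 kg.
Tool frame: the origin (TCP) lies at the very end of the fingers, on their centre line; the grasp point (between the pads) lies 19 mm behind it (r.pinch_z is the distance from the TCP to the grasp point, in m); z points along the fingers, y is the line along which they close (so a half turn about z gives the same grasp; the last joint's range is limited). The gripper opens to 87 mm and grips with 3 to 60 N. Pads are 19 mm wide; open, the fingers measure 117 mm over their backs; the gripper's body (75 mm by 190 mm) begins 51 mm behind the grasp point.
Start: joints at [-1.146, 0.332, -0.065, 1.46, 0.022, 1.35, -0.088], TCP at [0.271, 0.563, 0.223] pointing down, gripper open.
Joint ranges: [-2.6, 2.6], [-0.5, 2.12], [-1.47, 1.34], [0.16, 2.42], [-1.27, 4.41], [0.06, 2.06], [-2.6, 2.6]. Speed limits (rad/s): [2.22, 2.22, 2.79, 2.79, 3.14, 3.14, 3.14].

## Interface

Orientations are given as a unit quaternion [x, y, z, w].
In Python, from bench import r, camera gives the robot as it stands. The module is installed in compiled form; this text tells all that it offers.
- The arm moves only by the shell command python3 -m pendant 'ROWS' [FORCE]. ROWS is JSON, a list of rows, each an object with "dp": the shift along the tool's x, y, z as a fraction of full scale, a list of three; "rotation": the turn, a rotation vector about the tool's x, y, z as a fraction of full scale, a list of three; "jaw": the opening, from 0 (shut) to 1 (fully open). A call has 1 to 8 rows; each row is the pose to reach, as a shift and turn from the pose commanded when the call began, along the tool's axes at that moment, turning the shorter way round; what a row does not reach only later rows make up. Full scale, the value 1, is 0.15 m for a shift and 2 pi rad for a turn. A row lasts 1/8 s, in which the tool goes at most 62.5 mm and 10.7 degrees, less where a joint would pass 70% of its speed; a pose out of reach is approached as far as the arm can. A call with a number of a shift or a turn outside -1 to 1 is refused whole. A call with a gripper value outside its range is refused whole. The fingers move at their own pace and stop on an object; FORCE is the grip in N (left out, the last holds). Time passes only in rows, so rows that repeat a pose let the fingers close. It gives the time, the measured TCP pose, the force, the opening and the grip force at its end, in the units of the state.
- r.read_state(): the state, without advancing time (a new reading comes with each control period).
- camera(name): name is "scene" or "top"; returns a dict with "image" (420x560x3 uint8, red, green, blue), "z_map" (420x560 float32, m along the optical axis (not along the pixel's ray), 0 where there is no reading), "mtx" (3x3 intrinsics, pixels), "distortion" ([k1, k2, p1, p2, k3] as OpenCV has them; the pictures are not rectified), "T" (4x4, takes a point from camera to world coordinates). Camera axes: x right, y down, z forward; pixel columns grow to the right and rows downward; lengths in m; the calibration is good to about 2 mm. A picture is of the moment at which its call begins.
- r.close_job(): hands the job in; it is judged then, once.
The state is a dict: "time": time; "joint_positions": joint angles; "joint_vel": joint speeds; "joint_torque": joint torques, N m; "ee_pos": TCP position; "eef_rot": TCP orientation; "ft_force": force on the tool from outside, world axes, zero at the start; "torque": the same for the moment, N m; "width": finger opening in m; "grip_force": force on a finger pad.
Only numpy, scipy, OpenCV 4.12 (cv2) and the standard library are available. Lean on these libraries where they do the work, as an engineer would, in place of code of your own. Each camera call takes 0.05 s, during which the arm holds its last target. There are 200 camera calls.

## Working session

There is one attempt and no reset: what is moved stays moved. The work goes in short steps, Python scripts to look and compute and a shell command to move; the robot and the scene stay as the last step left them, time stands still between calls to the robot, and variables do not carry over. Pictures are saved under pics/ and viewed, at most 10 in all, crops included, and the job is handed in when it is done.

```bash
mkdir -p pics
cat > h.py <<'E'
import numpy as np, cv2, pickle
from bench import r, camera
def snap(n,f):
    c=camera(n); pickle.dump(c,open(f+'.pkl','wb')); cv2.imwrite('pics/'+f+'.png',c['image'][:,:,::-1]); return c
def load(f): return pickle.load(open(f+'.pkl','rb'))
def ray(c,u,v):
    n=cv2.undistortPoints(np.array([[[u,v]]],float),c['mtx'],c['distortion'])[0,0]
    d=c['T'][:3,:3]@np.array([n[0],n[1],1]); return c['T'][:3,3],d
def atz(c,u,v,z):
    o,d=ray(c,u,v); return o+d*(z-o[2])/d[2]
def depthpt(c,u,v):
    o,d=ray(c,u,v); return o+d*c['z_map'][int(round(v)),int(round(u))]
E
python3 - <<'E'
from h import *
np.set_printoptions(precision=4,suppress=True)
for n in('top','scene'):
    c=snap(n,n+'1'); print(c['mtx'],c['distortion'],c['T'])
print(r.read_state())
E
```

```text
[[479.6952   0.     282.8561]
 [  0.     479.6952 207.0561]
 [  0.       0.       1.    ]] [-0.0083  0.      0.      0.      0.    ] [[ 0.0136 -0.9817  0.1898  0.1451]
 [-0.9998 -0.011   0.0152 -0.0325]
 [-0.0128 -0.19   -0.9817  1.6177]
 [ 0.      0.      0.      1.    ]]
[[452.5981   0.     283.5626]
 [  0.     452.5981 209.8644]
 [  0.       0.       1.    ]] [-0.0162  0.      0.      0.      0.    ] [[ 0.6414  0.4565 -0.6167  1.3911]
 [ 0.767  -0.3609  0.5306 -0.8343]
 [ 0.0197 -0.8133 -0.5816  0.9447]
 [ 0.      0.      0.      1.    ]]
{'time': 0.1, 'joint_positions': array([-1.1456,  0.3328, -0.0647,  1.4608,  0.0216,  1.3499, -0.0885]), 'joint_vel': array([-0.0009, -0.0019, -0.0017, -0.0019,  0.    ,  0.0015, -0.0006]), 'joint_torque': array([  0.0007, -62.454 ,   0.0245, -39.0724,  -0.0613,   0.0365,
         0.0001]), 'ee_pos': array([0.2705, 0.5631, 0.2218]), 'eef_rot': array([ 0.222 ,  0.975 , -0.0006, -0.0001]), 'ft_force': array([-0.607 ,  0.2144, -0.0838]), 'torque': array([-0.0035,  0.0233,  0.0097]), 'grip_force': 0.0, 'width': 0.0869989632295064}
```

View pics/top1.png

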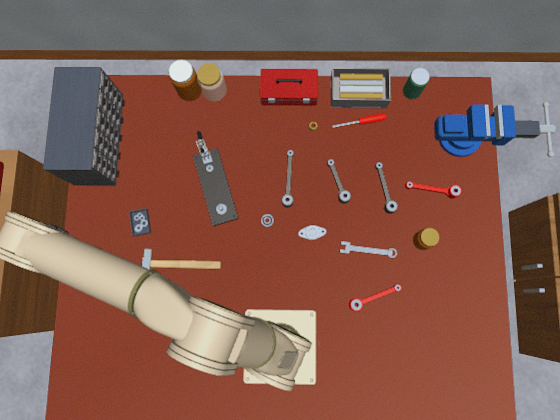

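View pics/scene1.png

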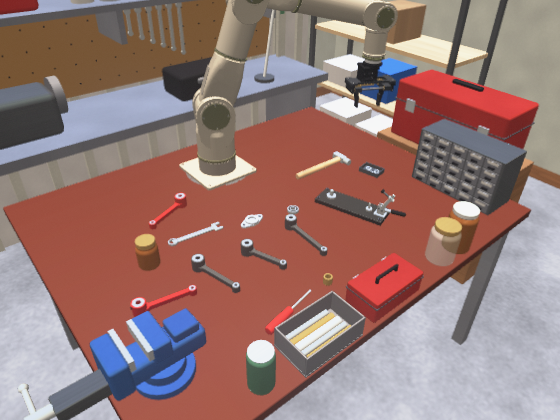

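The top picture shows the dark levers with hubs near (287,200), (344,196) and (391,206). The jig has its hub pin near (221,209) and its clamp near (205,145). Next I'll enlarge the levers and the jig.

Run:
```python
from h import *
c=load('top1'); im=c['image'][:,:,::-1]
def crop(x,y,w,h,s): return cv2.resize(im[y:y+h,x:x+w],None,fx=s,fy=s,interpolation=cv2.INTER_CUBIC)
a=cv2.convertScaleAbs(crop(275,140,130,80,6),alpha=1.6,beta=15); cv2.imwrite('pics/lev.png',a)
a=cv2.convertScaleAbs(crop(180,125,75,105,5.7),alpha=1.6,beta=15); cv2.imwrite('pics/jig.png',a)
```

```text
(no output)
```

View pics/lev.png

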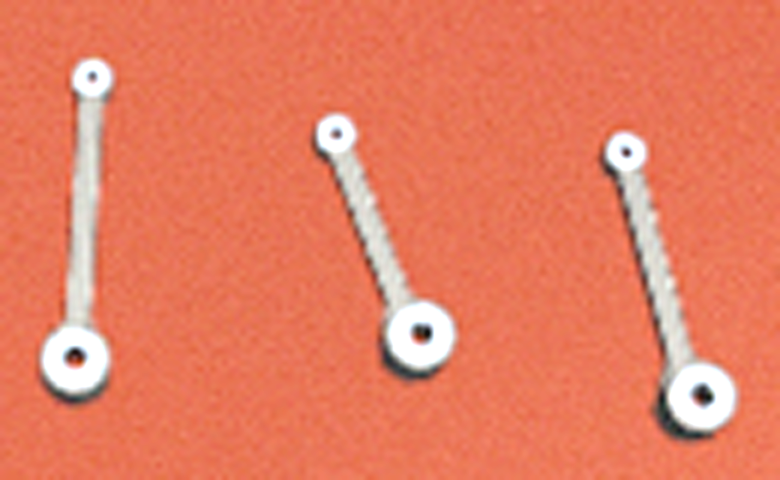

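View pics/jig.png

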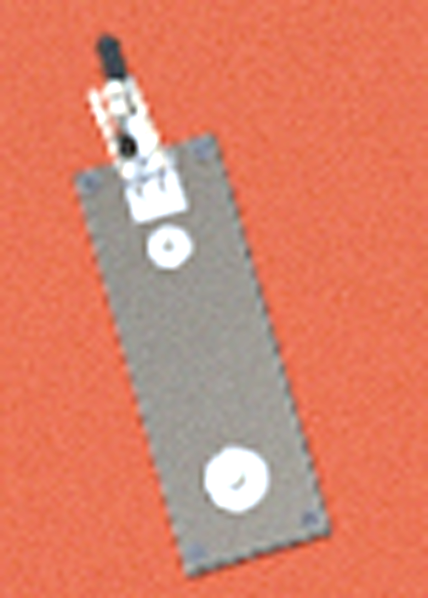

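The bright ring centres in the lever crop, as hub and eye, are left (75,358)/(92,77), middle (420,335)/(336,133) and right (701,397)/(626,152). In the jig crop, the pins are at (238,480) and (169,246), and the plate corners are near (78,174), (212,137), (329,531) and (188,576).

Run:
```python
from h import *
np.set_printoptions(precision=4,suppress=True)
c=load('top1')
L=lambda X,Y:(275+(X+.5)/6-.5,140+(Y+.5)/6-.5)
J=lambda X,Y:(180+(X+.5)/5.7-.5,125+(Y+.5)/5.7-.5)
for n,h,e in(('left',(75,358),(92,77)),('mid',(420,335),(336,133)),('right',(701,397),(626,152))):
    H=atz(c,*L(*h),.042);E=atz(c,*L(*e),.022); d=(E-H)[:2]
    print(n,H[:2],E[:2],np.hypot(*d),np.degrees(np.arctan2(d[1],d[0])))
for z in(.046,.02):
    H=atz(c,*J(238,480),z);E=atz(c,*J(169,246),z);d=(E-H)[:2]
    print('pins',z,H[:2],E[:2],np.hypot(*d),np.degrees(np.arctan2(d[1],d[0])))
C=np.array([atz(c,*J(*p),.016) for p in((78,174),(212,137),(329,531),(188,576))])
m=C.mean(0);d=((C[0]+C[1])-(C[2]+C[3]))[:2]/2;a=np.arctan2(d[1],d[0]);x=np.array([np.cos(a),np.sin(a)])
print(m,np.hypot(*d),np.degrees(a),'hubpin',m[:2]-.085*x,'eye',m[:2]+.065*x)
for p in((238,480),(225,480),(169,246),(156,246)):
    print(depthpt(c,*J(*p)))
# scene crops
c=load('scene1'); im=c['image'][:,:,::-1]
def crop(x,y,w,h,s): return cv2.resize(im[y:y+h,x:x+w],None,fx=s,fy=s,interpolation=cv2.INTER_CUBIC)
cv2.imwrite('pics/s2.png',cv2.convertScaleAbs(crop(275,180,140,80,5.7),alpha=1.5))
```

```text
left [ 0.4766 -0.022 ] [ 0.6467 -0.0297] 0.17026659200002828 -2.591738407416156
mid [ 0.4918 -0.2148] [ 0.6145 -0.1702] 0.1305291511057033 19.97459031331424
right [ 0.4582 -0.3706] [ 0.6049 -0.3362] 0.15064998399531573 13.199001471616498
pins 0.046 [0.4407 0.1973] [0.5823 0.2439] 0.14900310563300173 18.24263562743018
pins 0.02 [0.4456 0.2011] [0.5895 0.2485] 0.15146801946560945 18.24263562743016
[0.5249 0.227  0.016 ] 0.25793554836685345 17.749043991978017 hubpin [0.444  0.2011] eye [0.5868 0.2468]
[0.4414 0.1978 0.0426]
[0.4414 0.2055 0.0422]
[0.5852 0.2457 0.0355]
[0.5878 0.2553 0.0257]
```

View pics/s2.png

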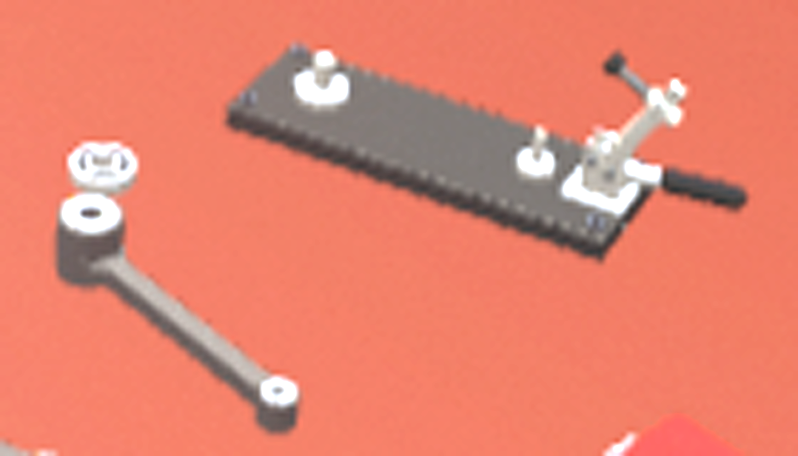

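The right lever measures 150.6 mm, so it is lever_b; the others come out at 170 mm and 130 mm. Disc centres and plate corners agree on the jig pose to about 2 mm. The scene crop also shows the pins standing on discs and the clamp open.

```bash
cat >> h.py <<'E'
from scipy.spatial.transform import Rotation as Ro
def down(yaw): # tool down, tool y at angle yaw (deg) in world
    a=np.radians(yaw); y=np.array([np.cos(a),np.sin(a),0]); z=np.array([0,0,-1.]); return Ro.from_matrix(np.c_[np.cross(y,z),y,z])
def chain(W,p=None,R=None):
    s=r.read_state(); p=s['ee_pos'] if p is None else p; R=Ro.from_quat(s['eef_rot']) if R is None else R
    for t,yaw in W:
        t=np.array(t); q=down(yaw); d=R.inv().apply(t-p)/.15; w=(R.inv()*q).as_rotvec()/2/np.pi
        print('dp',d.round(3),'rot',w.round(4),'rows',np.linalg.norm(t-p)/.0625,abs(np.linalg.norm(w)*360/10.7)); p,R=t,q
E
python3 - <<'E'
from h import *
chain([((.40,.47,.24),20),((.52,.33,.25),-20),((.57,.17,.25),-45),((.58,0,.25),-60),((.56,-.17,.25),-70),((.52,-.30,.2),-76.8),((.4991,-.361,.1),-76.8),((.4991,-.361,.004),-76.8)])
c=load('scene1'); S=lambda X,Y:(275+(X+.5)/5.7-.5,180+(Y+.5)/5.7-.5)
for p,z in(((324,58),.046),((540,131),.046),((321,88),.02),((536,161),.02)): print(atz(c,*S(*p),z))
E
```

```text
dp [-1.047 -0.186 -0.121] rot [-2.000e-04  1.000e-04  1.232e-01] rows 2.568716050993504 4.144607901264567
dp [-1.151  0.433 -0.067] rot [0.     0.     0.1111] rows 2.9545896500191016 3.738317757009344
dp [-0.888  0.678  0.   ] rot [0.     0.     0.0694] rows 2.6820887382784333 2.336448598130841
dp [-0.754  0.849  0.   ] rot [0.     0.     0.0417] rows 2.7247018185482244 1.4018691588785048
dp [-0.682  0.915  0.   ] rot [0.     0.     0.0278] rows 2.7387588429797907 0.9345794392523369
dp [-0.547  0.723  0.333] rot [0.     0.     0.0189] rows 2.31862027939031 0.6355140186915885
dp [-0.229  0.364  0.667] rot [0. 0. 0.] rows 1.9037855341398098 0.0
dp [0.   0.   0.64] rot [0. 0. 0.] rows 1.536 0.0
[0.44991029 0.20385063 0.046     ]
[0.59161047 0.25063046 0.046     ]
[0.44692196 0.20705028 0.02      ]
[0.58902838 0.25488417 0.02      ]
```

```bash
python3 -m pendant '[{"dp":[-1,-0.18,-0.12],"rotation":[0,0,0.123],"jaw":0.5},{"dp":[-1,-0.18,-0.12],"rotation":[0,0,0.123],"jaw":0.5},{"dp":[-1,-0.18,-0.12],"rotation":[0,0,0.123],"jaw":0.5},{"dp":[-1,-0.18,-0.12],"rotation":[0,0,0.123],"jaw":0.5},{"dp":[-1,-0.18,-0.12],"rotation":[0,0,0.123],"jaw":0.5}]' 30
python3 -m pendant '[{"dp":[-1,0.43,-0.07],"rotation":[0,0,0.11],"jaw":0.5},{"dp":[-1,0.43,-0.07],"rotation":[0,0,0.11],"jaw":0.5},{"dp":[-1,0.43,-0.07],"rotation":[0,0,0.11],"jaw":0.5},{"dp":[-1,0.43,-0.07],"rotation":[0,0,0.11],"jaw":0.5}]'
python3 -m pendant '[{"dp":[-0.89,0.68,0],"rotation":[0,0,0.07],"jaw":0.5},{"dp":[-0.89,0.68,0],"rotation":[0,0,0.07],"jaw":0.5},{"dp":[-0.89,0.68,0],"rotation":[0,0,0.07],"jaw":0.5},{"dp":[-0.89,0.68,0],"rotation":[0,0,0.07],"jaw":0.5}]'
python3 -c "
from h import *
print(r.read_state()['joint_positions'])
chain([((.58,0,.25),-60),((.56,-.17,.25),-70),((.52,-.30,.2),-76.8),((.4991,-.361,.1),-76.8)])"
```

```text
time: 0.72
ee_pos: [0.3941, 0.4739, 0.2402]
eef_rot: [0.573, 0.819, -0.0, -0.0]
ft_force: [-0.2, 0.7, -0.1]
width: 0.047
grip_force: 0.0
time: 1.23
ee_pos: [0.5085, 0.3521, 0.2511]
eef_rot: [0.819, 0.574, 0.0, 0.001]
ft_force: [0.7, 0.4, -0.2]
width: 0.0433
grip_force: 0.0
time: 1.72
ee_pos: [0.5586, 0.1916, 0.2512]
eef_rot: [0.923, 0.384, 0.0, 0.001]
ft_force: [0.4, -0.1, 0.3]
width: 0.0437
grip_force: 0.0
[-0.76338547  0.24762506  0.42949177  1.53562927 -0.10298652  1.3808638
 -1.10906715]
dp [-0.805  1.002  0.009] rot [0.0002 0.     0.042 ] rows 3.0847873529713543 1.4144123510551883
dp [-0.682  0.915  0.   ] rot [0.     0.     0.0278] rows 2.7387588429797907 0.9345794392523369
dp [-0.547  0.723  0.333] rot [0.     0.     0.0189] rows 2.31862027939031 0.6355140186915885
dp [-0.229  0.364  0.667] rot [0. 0. 0.] rows 1.9037855341398098 0.0
```

```bash
python3 -m pendant '[{"dp":[-0.8,1,0],"rotation":[0,0,0.042],"jaw":0.5},{"dp":[-0.8,1,0],"rotation":[0,0,0.042],"jaw":0.5},{"dp":[-0.8,1,0],"rotation":[0,0,0.042],"jaw":0.5},{"dp":[-0.8,1,0],"rotation":[0,0,0.042],"jaw":0.5}]'
python3 -m pendant '[{"dp":[-0.68,0.92,0],"rotation":[0,0,0.028],"jaw":0.5},{"dp":[-0.68,0.92,0],"rotation":[0,0,0.028],"jaw":0.5},{"dp":[-0.68,0.92,0],"rotation":[0,0,0.028],"jaw":0.5},{"dp":[-0.68,0.92,0],"rotation":[0,0,0.028],"jaw":0.5}]'
python3 -m pendant '[{"dp":[-0.55,0.72,0.33],"rotation":[0,0,0.019],"jaw":0.5},{"dp":[-0.55,0.72,0.33],"rotation":[0,0,0.019],"jaw":0.5},{"dp":[-0.55,0.72,0.33],"rotation":[0,0,0.019],"jaw":0.5},{"dp":[-0.55,0.72,0.33],"rotation":[0,0,0.019],"jaw":0.5},{"dp":[-0.55,0.72,0.33],"rotation":[0,0,0.019],"jaw":0.5}]'
python3 -c "
from h import *
print(r.read_state()['joint_positions'])
chain([((.4991,-.361,.09),-76.8)])"
```

```text
time: 2.22
ee_pos: [0.5797, 0.0003, 0.2512]
eef_rot: [0.966, 0.259, -0.0, 0.001]
ft_force: [0.2, 0.9, 0.1]
width: 0.0437
grip_force: 0.0
time: 2.72
ee_pos: [0.5602, -0.1683, 0.251]
eef_rot: [0.985, 0.174, -0.0, 0.0]
ft_force: [0.6, 0.8, 0.1]
width: 0.0439
grip_force: 0.0
time: 3.35
ee_pos: [0.5221, -0.2929, 0.2016]
eef_rot: [0.993, 0.117, 0.0, -0.001]
ft_force: [-0.2, 0.9, 0.6]
width: 0.0436
grip_force: 0.0
[-0.16079699  0.34175849  0.74973349  1.59810168 -0.24074281  1.29675573
 -0.70958534]
dp [-0.256  0.407  0.743] rot [-0.0002 -0.0001  0.0008] rows 2.1241453289891683 0.028192848966415943
```

```bash
python3 -m pendant '[{"dp":[-0.256,0.407,0.74],"rotation":[0,0,0.001],"jaw":0.5},{"dp":[-0.256,0.407,0.74],"rotation":[0,0,0.001],"jaw":0.5},{"dp":[-0.256,0.407,0.74],"rotation":[0,0,0.001],"jaw":0.5},{"dp":[-0.256,0.407,0.74],"rotation":[0,0,0.001],"jaw":0.5}]'
python3 -c "
from h import *
chain([((.4991,-.361,.004),-76.8)])
c=snap('scene','s3');cv2.imwrite('pics/s3.png',cv2.resize(c['image'][220:320,150:290,::-1],None,fx=5.5,fy=5.5,interpolation=cv2.INTER_CUBIC))"
```

```text
time: 3.85
ee_pos: [0.4984, -0.3625, 0.0909]
eef_rot: [0.994, 0.113, 0.0, -0.0]
ft_force: [0.3, 0.2, 1.0]
width: 0.0436
grip_force: 0.0
dp [ 0.006 -0.008  0.579] rot [-0.0001 -0.0001 -0.0006] rows 1.3906878557227753 0.019655514912727993
```

View pics/s3.png

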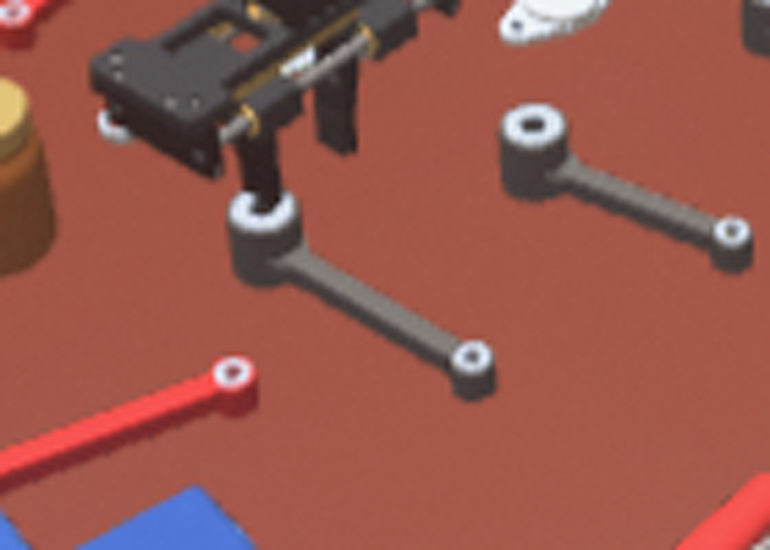

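The crop shows lever_b's hub top at (265,211) and its eye at (472,356). The open fingers hover above, clear of the hub.

```bash
python3 -c "
from h import *
c=load('s3'); S=lambda X,Y:(150+(X+.5)/5.5-.5,220+(Y+.5)/5.5-.5)
H=atz(c,*S(265,211),.042);E=atz(c,*S(472,356),.022);d=(E-H)[:2];print(H,E,np.hypot(*d),np.degrees(np.arctan2(d[1],d[0])),H[:2]+.28*d)"
```

```text
[ 0.46428958 -0.36849154  0.042     ] [ 0.60700596 -0.33347695  0.022     ] 0.14694892778972607 13.784883279354219 [ 0.50425017 -0.35868745]
```

```bash
python3 -m pendant '[{"dp":[0.021,-0.012,0.3],"rotation":[0,0,-0.001],"jaw":0.5},{"dp":[0.021,-0.012,0.55],"rotation":[0,0,-0.001],"jaw":0.5},{"dp":[0.021,-0.012,0.578],"rotation":[0,0,-0.001],"jaw":0.5},{"dp":[0.021,-0.012,0.578],"rotation":[0,0,-0.001],"jaw":0.5}]' 50
python3 -m pendant '[{"dp":[0,0,0],"rotation":[0,0,0],"jaw":0},{"dp":[0,0,0],"rotation":[0,0,0],"jaw":0},{"dp":[0,0,0],"rotation":[0,0,0],"jaw":0},{"dp":[0,0,0],"rotation":[0,0,0],"jaw":0},{"dp":[0,0,0],"rotation":[0,0,0],"jaw":0},{"dp":[0,0,0],"rotation":[0,0,0],"jaw":0}]' 50
python3 -m pendant '[{"dp":[0,0,-0.1],"rotation":[0,0,0],"jaw":0},{"dp":[0,0,-0.3],"rotation":[0,0,0],"jaw":0},{"dp":[0,0,-0.5],"rotation":[0,0,0],"jaw":0},{"dp":[0,0,-0.5],"rotation":[0,0,0],"jaw":0}]' 50
python3 -c "
from h import *
s=r.read_state();print(s['torque'],s['grip_force'])
c=snap('scene','s4');cv2.imwrite('pics/s4.png',cv2.resize(c['image'][180:300,150:290,::-1],None,fx=5,fy=5,interpolation=cv2.INTER_CUBIC))"
```

```text
time: 4.4
ee_pos: [0.5012, -0.3614, 0.0057]
eef_rot: [0.993, 0.116, 0.001, 0.001]
ft_force: [-0.4, -0.3, -0.0]
width: 0.0434
grip_force: 0.0
time: 5.15
ee_pos: [0.4997, -0.3605, 0.004]
eef_rot: [0.993, 0.115, -0.0, -0.001]
ft_force: [-2.3, 4.3, 5.3]
width: 0.0136
grip_force: 50.0
time: 5.65
ee_pos: [0.5005, -0.3626, 0.081]
eef_rot: [0.993, 0.115, 0.002, 0.001]
ft_force: [0.3, -0.1, -8.0]
width: 0.0133
grip_force: 50.0
[-0.11764173  0.16159171  0.02548577] 49.99482214450836
```

View pics/s4.png

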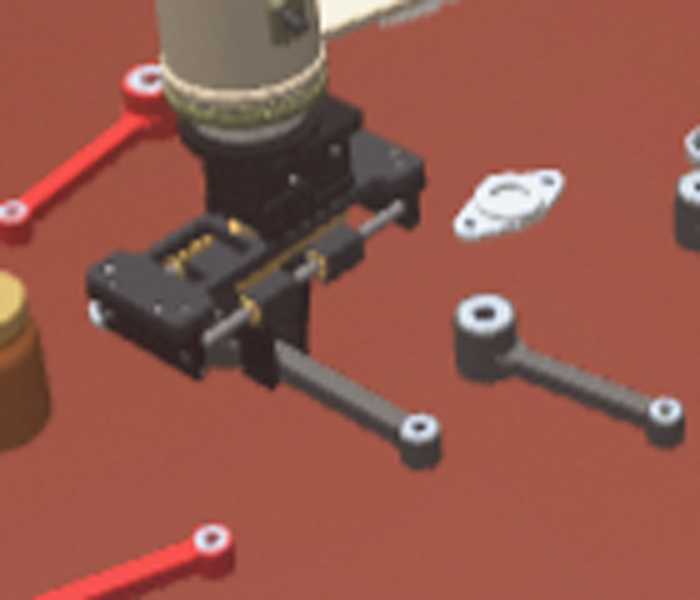

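The lever hangs in the fingers and looks level, with its eye at (420,428). I'll carry it to the jig at height.

```bash
python3 -c "
from h import *
s=r.read_state();print(s['torque'],s['ft_force'])
chain([((.53,-.25,.18),-76),((.56,-.10,.18),-75),((.56,.05,.18),-74),((.51,.17,.18),-71.8),((.4847,.2159,.12),-71.8)])"
```

```text
[-0.01242178  0.23000011 -0.02825855] [-0.80293989  0.10544893 -7.24709088]
dp [ 0.367 -0.678 -0.672] rot [ 0.0001 -0.0002 -0.0022] rows 2.4548681260668266 0.07353714771307904
dp [ 0.436 -0.922  0.   ] rot [ 0.      0.     -0.0028] rows 2.447529366524537 0.09345794392523378
dp [ 0.259 -0.966  0.   ] rot [ 0.      0.     -0.0028] rows 2.4000000000000004 0.09345794392523364
dp [-0.1   -0.861  0.   ] rot [ 0.      0.     -0.0061] rows 2.0800000000000005 0.2056074766355145
dp [-0.065 -0.343  0.4  ] rot [0. 0. 0.] rows 1.2746789399688063 0.0
```

```bash
python3 -m pendant '[{"dp":[0.1,-0.2,-0.67],"rotation":[0,0,-0.002],"jaw":0},{"dp":[0.25,-0.45,-0.67],"rotation":[0,0,-0.002],"jaw":0},{"dp":[0.37,-0.68,-0.67],"rotation":[0,0,-0.002],"jaw":0},{"dp":[0.37,-0.68,-0.67],"rotation":[0,0,-0.002],"jaw":0}]'
python3 -m pendant '[{"dp":[0.14,-0.3,0],"rotation":[0,0,-0.003],"jaw":0},{"dp":[0.28,-0.6,0],"rotation":[0,0,-0.003],"jaw":0},{"dp":[0.44,-0.92,0],"rotation":[0,0,-0.003],"jaw":0},{"dp":[0.44,-0.92,0],"rotation":[0,0,-0.003],"jaw":0}]'
python3 -m pendant '[{"dp":[0.09,-0.3,0],"rotation":[0,0,-0.003],"jaw":0},{"dp":[0.17,-0.63,0],"rotation":[0,0,-0.003],"jaw":0},{"dp":[0.26,-0.97,0],"rotation":[0,0,-0.003],"jaw":0},{"dp":[0.26,-0.97,0],"rotation":[0,0,-0.003],"jaw":0}]'
python3 -c "
from h import *
print(r.read_state()['joint_positions'])
chain([((.51,.17,.18),-71.8),((.4847,.2159,.12),-71.8)])"
```

```text
time: 6.2
ee_pos: [0.5319, -0.244, 0.1778]
eef_rot: [0.992, 0.125, -0.0, -0.002]
ft_force: [-1.2, -0.1, -6.8]
width: 0.0136
grip_force: 50.0
time: 6.7
ee_pos: [0.5614, -0.0939, 0.1771]
eef_rot: [0.991, 0.135, -0.001, -0.001]
ft_force: [0.3, -1.0, -6.5]
width: 0.0136
grip_force: 50.0
time: 7.2
ee_pos: [0.5601, 0.0559, 0.1774]
eef_rot: [0.99, 0.144, -0.001, -0.001]
ft_force: [0.4, -1.2, -7.8]
width: 0.0135
grip_force: 50.0
[-0.69144348  0.24786975  0.59952026  1.71628136 -0.14908919  1.22578088
 -1.33763547]
dp [-0.104 -0.824 -0.016] rot [-0.0003  0.0004 -0.0047] rows 1.9947228703627307 0.1580553879597223
dp [-0.065 -0.343  0.4  ] rot [0. 0. 0.] rows 1.2746789399688063 0.0
```

```bash
python3 -m pendant '[{"dp":[-0.05,-0.3,0],"rotation":[0,0,-0.005],"jaw":0},{"dp":[-0.07,-0.6,0],"rotation":[0,0,-0.005],"jaw":0},{"dp":[-0.1,-0.82,0],"rotation":[0,0,-0.005],"jaw":0},{"dp":[-0.1,-0.82,0],"rotation":[0,0,-0.005],"jaw":0}]'
python3 -m pendant '[{"dp":[-0.03,-0.2,0.1],"rotation":[0,0,0],"jaw":0},{"dp":[-0.06,-0.34,0.3],"rotation":[0,0,0],"jaw":0},{"dp":[-0.06,-0.34,0.38],"rotation":[0,0,0],"jaw":0},{"dp":[-0.06,-0.34,0.38],"rotation":[0,0,0],"jaw":0},{"dp":[-0.06,-0.34,0.38],"rotation":[0,0,0],"jaw":0}]'
python3 -c "
from h import *
chain([((.4847,.2159,.12),-71.8)])
S=snap('scene','s5')['image'][150:270,290:410,::-1];T=snap('top','t5')['image'][130:230,180:260,::-1]
f=lambda a,s:cv2.convertScaleAbs(cv2.resize(a,None,fx=s,fy=s,interpolation=cv2.INTER_CUBIC),alpha=1.6)
cv2.imwrite('pics/c5.png',np.hstack([f(S,4),f(T,4.8)[:480]]).copy())"; python3 -c "import cv2;print(cv2.imread('pics/c5.png').shape)"
```

```text
time: 7.7
ee_pos: [0.5111, 0.1666, 0.1778]
eef_rot: [0.988, 0.157, -0.001, -0.0]
ft_force: [0.1, -0.9, -6.2]
width: 0.0134
grip_force: 50.0
time: 8.32
ee_pos: [0.4895, 0.2095, 0.123]
eef_rot: [0.988, 0.155, 0.001, 0.0]
ft_force: [1.0, 0.2, -6.0]
width: 0.0138
grip_force: 50.0
dp [-0.017 -0.051  0.02 ] rot [ 0.     -0.0002 -0.0012] rows 0.13666551769079896 0.03994376616809516
(480, 864, 3)
```

```bash
sleep 0
python3 -c "
from h import *
S=load('s5')['image'][150:270,300:400,::-1];T=load('t5')['image'][130:230,180:260,::-1]
f=lambda a,s:cv2.convertScaleAbs(cv2.resize(a,None,fx=s,fy=s,interpolation=cv2.INTER_CUBIC),alpha=1.6)
cv2.imwrite('pics/c5b.png',np.hstack([f(S,4),f(T,4.8)]))
for i in range(4):
    camera('top');s=r.read_state();print(s['ee_pos'],Ro.from_quat(s['eef_rot']).as_matrix()[:,1],s['torque'])"
```

```text
[0.48908826 0.21035093 0.12308851] [ 3.06431451e-01 -9.51892676e-01 -3.14602616e-04] [-0.08183252  0.14538712 -0.03552458]
[0.48889648 0.21052749 0.1229776 ] [ 3.06747192e-01 -9.51790964e-01 -3.47565361e-04] [-0.09566663  0.16366263 -0.03458126]
[0.48870388 0.21063953 0.12285457] [ 3.07022101e-01 -9.51702326e-01 -3.34804808e-04] [-0.04526814  0.12860586 -0.01949441]
[0.48862442 0.21073477 0.12276103] [ 3.07183934e-01 -9.51650103e-01 -3.33740251e-04] [-0.08092467  0.12440351  0.039687  ]
```

View pics/c5b.png

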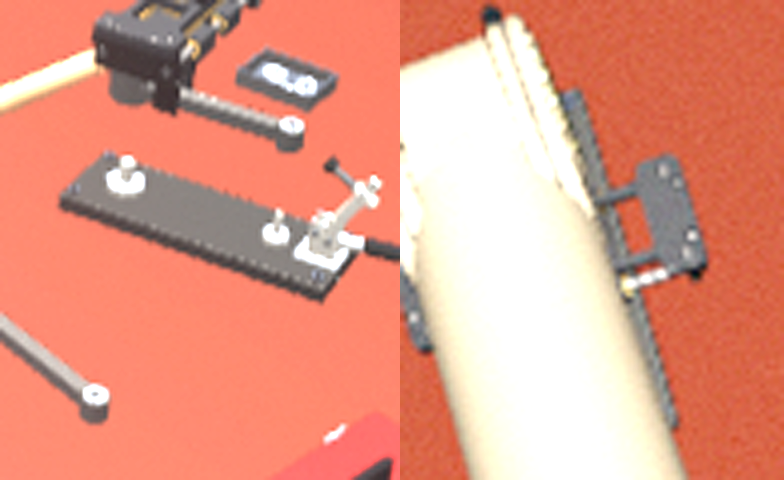

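The left half shows the held lever's eye at (291,127), above and behind the pins. In the top view the arm hides it, so I'll refine using segmentation in the earlier pictures plus the scene camera.

```bash
cat > m.py <<'E'
from h import *
np.set_printoptions(precision=4,suppress=True)
def rect(c,z,x0,y0,n,m,s=.0005): # orthophoto at height z
    X,Y=np.meshgrid(x0+np.arange(n)*s,y0+np.arange(m)*s); P=np.stack([X,Y,np.full_like(X,z)],-1).reshape(-1,3)
    Rt=np.linalg.inv(c['T']); uv,_=cv2.projectPoints(P,cv2.Rodrigues(Rt[:3,:3])[0],Rt[:3,3],c['mtx'],c['distortion'])
    uv=uv.reshape(m,n,2).astype(np.float32); return cv2.remap(c['image'],uv[...,0],uv[...,1],cv2.INTER_CUBIC)
def ring(c,p,z,rad): # centroid of bright ring round guess p
    for _ in range(4):
        x0,y0=p[0]-.03,p[1]-.03; I=rect(c,z,x0,y0,121,121).astype(float)
        w=np.clip(I.min(2)-95,0,60); yy,xx=np.mgrid[:121,:121]; w[(xx-60)**2+(yy-60)**2>((rad+.004)/.0005)**2]=0
        p=np.array([x0+.0005*(w*xx).sum()/w.sum(),y0+.0005*(w*yy).sum()/w.sum()])
    return p
def plate(c):
    x0,y0=.35,.10; I=rect(c,.016,x0,y0,720,540).astype(int)
    k=((I[...,0]-I[...,2])<25).astype(np.uint8); k=cv2.morphologyEx(k,cv2.MORPH_CLOSE,np.ones((15,15))); k=cv2.morphologyEx(k,cv2.MORPH_OPEN,np.ones((101,101)))
    n,l,st,ce=cv2.connectedComponentsWithStats(k); i=1+st[1:,4].argmax()
    q=cv2.minAreaRect(np.argwhere(l==i)[:,::-1].astype(np.float32)); cv2.imwrite('/tmp/k.png',k*255)
    return np.array(q[0])*.0005+[x0,y0],np.array(q[1])*.0005,q[2]
E
python3 - <<'E'
from m import *
for n,l in(('top1','top1'),('scene1','scene1')):
    c=load(n); b=plate(c); print(n,b)
    a=np.radians(b[2]-(90 if b[2]>45 else 0)); x=np.array([np.cos(a),np.sin(a)]); print('pins by plate',b[0]-.085*x,b[0]+.065*x)
    H=ring(c,(.460,-.37),.042,.02);E=ring(c,(.6055,-.335),.022,.012);d=E-H
    print('lever',H,E,np.hypot(*d),np.degrees(np.arctan2(d[1],d[0])))
c=load('s5'); E=(300+(291.5)/4-.5,150+(127.5)/4-.5); print('eye now',ring(c,atz(c,*E,.141)[:2],.141,.012))
for dv in(-2,0,2): print(depthpt(c,E[0]+dv,E[1]-1))
E
```

```text
top1 (array([0.53  , 0.2284]), array([0.2695, 0.0891]), 17.850317001342773)
pins by plate [0.4491 0.2024] [0.5918 0.2484]
lever [ 0.4596 -0.3704] [ 0.604  -0.3364] 0.14836815990174618 13.264226138136799
scene1 (array([0.5361, 0.23  ]), array([0.2685, 0.1201]), 17.795989990234375)
pins by plate [0.4552 0.204 ] [0.598  0.2499]
lever [ 0.4614 -0.3686] [ 0.6063 -0.3341] 0.1489575398424314 13.40888400570032
eye now [0.5949 0.2433]
[0.5914 0.2373 0.1427]
[0.5905 0.2497 0.1376]
[0.5983 0.2502 0.1412]
```

```bash
python3 -c "
from h import *
chain([((.4864,.2155,.085),-72)])"
```

```text
dp [-0.005 -0.035  0.252] rot [-0.0001 -0.0001 -0.0003] rows 0.6100073581177364 0.01119995403630173
```

```bash
python3 -m pendant '[{"dp":[-0.005,-0.035,0.05],"rotation":[0,0,0],"jaw":0},{"dp":[-0.005,-0.035,0.15],"rotation":[0,0,0],"jaw":0},{"dp":[-0.005,-0.035,0.22],"rotation":[0,0,0],"jaw":0},{"dp":[-0.005,-0.035,0.25],"rotation":[0,0,0],"jaw":0},{"dp":[-0.005,-0.035,0.25],"rotation":[0,0,0],"jaw":0},{"dp":[-0.005,-0.035,0.25],"rotation":[0,0,0],"jaw":0}]'
python3 - <<'E'
from m import *
c=snap('scene','s6'); s=r.read_state(); print(s['ee_pos'],Ro.from_quat(s['eef_rot']).as_matrix())
z=s['ee_pos'][2]+.018
print('eye',ring(c,(.592,.2503),z,.012))
I=c['image'][165:245,310:400,::-1]; cv2.imwrite('pics/s6.png',cv2.convertScaleAbs(cv2.resize(I,None,fx=7.5,fy=7.5,interpolation=cv2.INTER_CUBIC),alpha=1.3))
E
```

```text
time: 9.38
ee_pos: [0.4863, 0.2156, 0.0852]
eef_rot: [0.988, 0.156, 0.0, -0.0]
ft_force: [0.1, -0.2, -6.9]
width: 0.0136
grip_force: 50.0
[0.4863 0.2157 0.0853] [[ 0.9516  0.3073  0.0007]
 [ 0.3073 -0.9516  0.0006]
 [ 0.0008 -0.0003 -1.    ]]
eye [0.5918 0.2491]
```

View pics/s6.png

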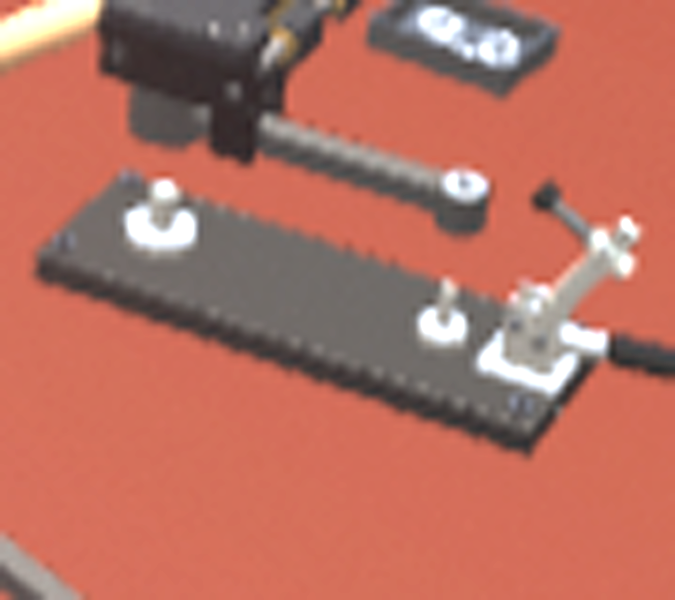

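The crop shows the hub pin tip centred near (165,190), the eye pin tip near (449,284) and the lever's eye ring at (465,186).

Run:
```python
from m import *
c=load('s6'); S=lambda X,Y:(310+(X+.5)/7.5-.5,165+(Y+.5)/7.5-.5)
for p,z in(((165,190),.046),((449,284),.046),((465,186),.1033),((160,140),.081)): print(p,atz(c,*S(*p),z)[:2])
# pin tips from depth cloud: points 34..50 mm high near the jig
for n,dz in(('top1',0),('scene1',0)):
    c=load(n); Z=c['z_map']; v,u=np.nonzero(Z>0); k=cv2.undistortPoints(np.c_[u,v].astype(float)[:,None],c['mtx'],c['distortion'])[:,0]
    P=np.c_[k,np.ones(len(k))]*Z[v,u][:,None]@c['T'][:3,:3].T+c['T'][:3,3]
    for q in((.446,.203),(.589,.25)):
        m=(np.hypot(*(P[:,:2]-q).T)<.022)
        hi=m&(P[:,2]>.03)&(P[:,2]<.055); lo=m&(P[:,2]<=.026)&(P[:,2]>.0)
        print(n,hi.sum(),P[hi].mean(0),'low z',np.percentile(P[m][:,2],[5,25,50,75,95]))
```

```text
(165, 190) [0.4509 0.2036]
(449, 284) [0.5913 0.2516]
(465, 186) [0.5938 0.2485]
(160, 140) [0.4547 0.1924]
top1 19 [0.4429 0.2015 0.041 ] low z [0.0112 0.0153 0.0196 0.0242 0.0431]
top1 7 [0.5865 0.2493 0.0402] low z [0.0095 0.0126 0.0156 0.0204 0.0344]
scene1 19 [0.4518 0.2019 0.0417] low z [0.0158 0.0215 0.0258 0.0291 0.0467]
scene1 11 [0.5921 0.2497 0.0394] low z [0.0148 0.0167 0.0197 0.0268 0.0405]
```

```bash
python3 -m pendant '[{"dp":[-0.003,-0.005,0.04],"rotation":[0,0,0],"jaw":0},{"dp":[-0.003,-0.005,0.08],"rotation":[0,0,0],"jaw":0},{"dp":[-0.003,-0.005,0.102],"rotation":[0,0,0],"jaw":0},{"dp":[-0.003,-0.005,0.102],"rotation":[0,0,0],"jaw":0},{"dp":[-0.003,-0.005,0.102],"rotation":[0,0,0],"jaw":0},{"dp":[-0.003,-0.005,0.102],"rotation":[0,0,0],"jaw":0}]'
python3 - <<'E'
from m import *
C=[camera('scene') for _ in range(6)]; s=r.read_state(); p=s['ee_pos'];R=Ro.from_quat(s['eef_rot']).as_matrix(); print(s['time'],p,s['torque'],s['joint_vel'])
e=p+np.r_[R[:2,0]*.11,0]
print('eye',[ring(c,e[:2],p[2]+.018,.012) for c in C[-2:]],e)
Q=[]
for c in C:
    Z=c['z_map']; v,u=np.nonzero(Z>0); k=cv2.undistortPoints(np.c_[u,v].astype(float)[:,None],c['mtx'],c['distortion'])[:,0]
    P=np.c_[k,np.ones(len(k))]*Z[v,u][:,None]@c['T'][:3,:3].T+c['T'][:3,3]; Q.append((P-p)@R)
Q=np.vstack(Q); # tool coords: x along arm, y across, z down
for a in(.03,.05,.07,.085,.10):
    m=(abs(Q[:,0]-a)<.012)&(abs(Q[:,1])<.006)&(abs(Q[:,2]+.017)<.012); print(a,m.sum(),-np.median(Q[m,2]),np.percentile(-Q[m,2],85))
c=C[-1]; cv2.imwrite('pics/s7.png',cv2.convertScaleAbs(cv2.resize(c['image'][165:245,310:400,::-1],None,fx=7.5,fy=7.5,interpolation=cv2.INTER_CUBIC),alpha=1.3))
E
```

```text
time: 10.18
ee_pos: [0.4855, 0.2162, 0.0697]
eef_rot: [0.988, 0.156, 0.0, -0.0]
ft_force: [-0.1, 0.5, -6.7]
width: 0.0132
grip_force: 50.0
10.475 [0.4854 0.2162 0.0696] [-0.0744  0.1864  0.0374] [-0.0008  0.0008 -0.0011  0.0002  0.0003 -0.0014  0.0004]
eye [array([0.5904, 0.2498]), array([0.5904, 0.2497])] [0.59   0.25   0.0696]
0.03 100 0.017053924960646775 0.019451402992605272
0.05 93 0.01723364536445056 0.0195377092670646
0.07 96 0.016617946304998056 0.018867403412503727
0.085 111 0.016676368168218395 0.019054024244181185
0.1 101 0.017691237636866402 0.020303403097285733
```

View pics/s7.png

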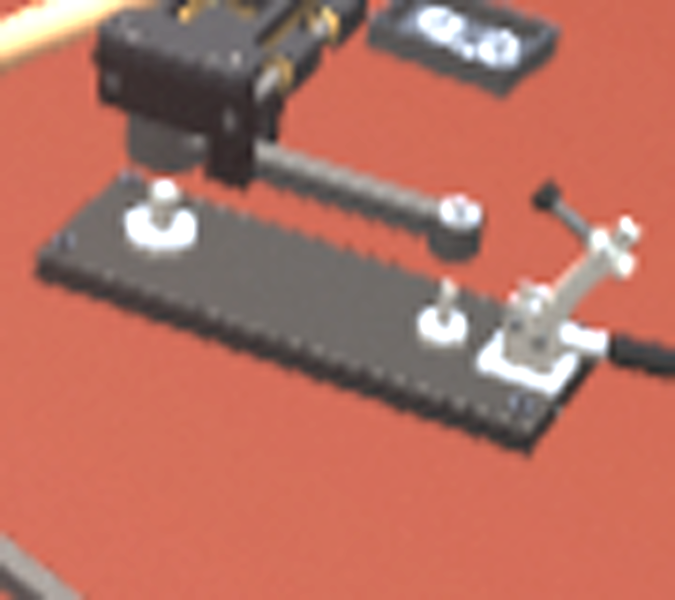

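Arm-top heights are flat to within 0.5°, the underside is about 20 mm above the pin tips, and the bores sit over the pins to within the roughly 1–2 mm my measurements allow. The hold is steady, so I'm handing it in.

```bash
python3 -c "
from bench import r
print(r.close_job())"
```

```text
the job is handed in; nothing more can be done
None
```

The job is handed in: the 150 mm lever is gripped at its balance point and held level about 20 mm above the jig pins. By camera measurement the bores are centred over the pins to about 1–2 mm; the gripper hid the hub bore, so its position comes from the grip and the visible eye.

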